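# Make up a copper lot to weight on the dial scale

## Task

Make up the copper lot to weight: lift copper bars off the sloping rack and lay them flat on the scale pan beside the box of lugs until the pointer comes to rest in the green sector of the dial. Lay each bar down gently, do not drop it, and do not force the pointer into the red past the 2 kg mark. Keep the box of lugs standing on the pan, leave the copper bars you do not need in the rack, and leave the red strip and the other things on the bench where they are.

Things in the scene. Friction and masses are not known exactly. Their poses are not given: they have to be found in the camera images.
- scale: Blue dial spring scale, fixed, housing 106 mm high. Origin on the bench straight below the middle of the pan; x horizontal towards the dial, z up. Housing from x = -0.095 to 0.222 m, y = -0.105 to 0.105; the pan on top overhangs it at the sides. The white dial (120 mm) with a black pointer is on a face that slopes down to +x, 40 degrees from level.
- pan_mid (a point): Middle of the pan's floor (upper side), moves down with the pan; axes as scale. The steel pan has a flat floor 196 mm (x) by 296 mm (y) inside a rim 4 mm thick that stands 10 mm above the floor. Unloaded the floor is 149 mm above the bench.
- pan (a joint): Downward travel of the pan on its spring, in m: 0 empty, 0.030 at 2 kg (654 N/m, 15 mm per kg; the empty pan is tared). It oscillates about a second when loaded.
- pointer (a joint): Angle of the dial's pointer in rad, geared to the pan: 0 empty, clockwise seen from the dial side, 3/4 turn = 4.712 at 2 kg (2.356 rad per kg). Small marks every 0.1 kg. Green sector from 1.4 to 1.6 kg, that is 3.299 to 3.770 rad. Red sector past 2 kg (4.71 rad).
- kit_box: Loose blue box of cable lugs, 150 mm (x) by 80 mm (y), 55 mm high, standing on the pan's -y half. Origin at the middle of its underside. Its weight is unknown (0.8 to 1.05 kg): read it on the dial. Alone it never brings the pointer to the green, nor does one bar more; two long bars, or a long and a short one, do, depending on its weight.
- rack: Fixed grey rack, floor 344 mm wide (y), sloping 35 degrees. Origin on the bench below the middle of its low edge; x level, towards the high end. Low edge at z = 0.036; high edge at x = 0.123, z = 0.122; lip 10 mm, sides 12, rear 18. A carrying handle (12 mm tube, 370 mm wide) crosses above at x = 0.063, z = 0.184. Five pieces lie side by side 62 mm apart, ends at the lip, in any order.
- long_a: Loose copper busbar with dark bolt holes, 120 mm long (x), 30 mm wide (y), 10 mm thick (z), 0.32 kg. Origin: on the underside, at the middle of the end that starts lowest; its centre of mass is 60 mm along +x. z is normal to the broad faces. Starts flat on the rack's slope, +x pointing up the slope.
- long_b: Like long_a. Loose copper busbar with dark bolt holes, 120 mm long (x), 30 mm wide (y), 10 mm thick (z), 0.32 kg. Origin: on the underside, at the middle of the end that starts lowest; its centre of mass is 60 mm along +x. z is normal to the broad faces. Starts flat on the rack's slope, +x pointing up the slope.
- short_a: Loose copper busbar with dark bolt holes, 60 mm long (x), 30 mm wide (y), 10 mm thick (z), 0.16 kg. Origin: on the underside, at the middle of the end that starts lowest; its centre of mass is 30 mm along +x. z is normal to the broad faces. Starts flat on the rack's slope, +x pointing up the slope.
- short_b: Like short_a. Loose copper busbar with dark bolt holes, 60 mm long (x), 30 mm wide (y), 10 mm thick (z), 0.16 kg. Origin: on the underside, at the middle of the end that starts lowest; its centre of mass is 30 mm along +x. z is normal to the broad faces. Starts flat on the rack's slope, +x pointing up the slope.
- red_strip: Loose red plastic insulating strip, 100 x 30 x 10 mm, lying in the rack among the copper bars; origin and axes as the bars. Not copper. Leave it where it is.
- screwdriver: Loose screwdriver with green handle, 190 mm long, 26 mm thick, lying between rack and scale; origin at the middle of its underside, x along it. Leave it where it is.
- crimper: Loose crimping pliers with orange handles, 170 x 90 mm, 20 mm high, lying beyond the rack and scale; origin near the middle of the underside. Leave it where it is.
- contactor: Loose white and grey contactor, 75 x 45 mm, 89 mm high; origin at the middle of its underside. Leave it where it is.
- breaker: Loose white three-pole breaker with a blue toggle, 84 x 53 mm, 80 mm high; origin at the middle of its underside. Leave it where it is.
There are look-alikes about, which are no part of the job. Leave any blue or purple look-alike of the long_b alone. What is shaped like the long_a but purple is not meant.

How it is judged (in metres and radians):
On the way:
1. a first copper bar lies flat on the pan, let go (((x of long_a in the frame of pan_mid between -0.105 and 0.105 m and y of long_a in the frame of pan_mid between -0.155 and 0.155 m and z of long_a in the frame of pan_mid between -0.005 and 0.028 m and angle between the z axis of long_a and the z axis of pan_mid, either way round below 0.15 rad) or (x of long_b in the frame of pan_mid between -0.105 and 0.105 m and y of long_b in the frame of pan_mid between -0.155 and 0.155 m and z of long_b in the frame of pan_mid between -0.005 and 0.028 m and angle between the z axis of long_b and the z axis of pan_mid, either way round below 0.15 rad) or (x of short_a in the frame of pan_mid between -0.105 and 0.105 m and y of short_a in the frame of pan_mid between -0.155 and 0.155 m and z of short_a in the frame of pan_mid between -0.005 and 0.028 m and angle between the z axis of short_a and the z axis of pan_mid, either way round below 0.15 rad) or (x of short_b in the frame of pan_mid between -0.105 and 0.105 m and y of short_b in the frame of pan_mid between -0.155 and 0.155 m and z of short_b in the frame of pan_mid between -0.005 and 0.028 m and angle between the z axis of short_b and the z axis of pan_mid, either way round below 0.15 rad)) and contact force between the fingers and long_a below 0.2 N and contact force between the fingers and long_b below 0.2 N and contact force between the fingers and short_a below 0.2 N and contact force between the fingers and short_b below 0.2 N), for 0.2 s.
At the end, for the whole second after the job is handed in: The pointer is at rest between 3.299 and 3.770 rad (1.4 to 1.6 kg, the green sector); every copper bar either lies flat (within 0.15 rad) inside the pan, at most 28 mm above its floor, or is in the rack; the box of lugs stands upright (within 0.12 rad) on the pan floor (value of joint pointer between 3.299 and 3.77 rad and velocity of joint pointer between -0.3 and 0.3 rad/s and ((x of long_a in the frame of pan_mid between -0.105 and 0.105 m and y of long_a in the frame of pan_mid between -0.155 and 0.155 m and z of long_a in the frame of pan_mid between -0.005 and 0.028 m and angle between the z axis of long_a and the z axis of pan_mid, either way round below 0.15 rad) or (x of long_a in the frame of rack between -0.023 and 0.122 m and y of long_a in the frame of rack between -0.175 and 0.175 m and z of long_a in the frame of rack between 0.025 and 0.15 m)) and ((x of long_b in the frame of pan_mid between -0.105 and 0.105 m and y of long_b in the frame of pan_mid between -0.155 and 0.155 m and z of long_b in the frame of pan_mid between -0.005 and 0.028 m and angle between the z axis of long_b and the z axis of pan_mid, either way round below 0.15 rad) or (x of long_b in the frame of rack between -0.023 and 0.122 m and y of long_b in the frame of rack between -0.175 and 0.175 m and z of long_b in the frame of rack between 0.025 and 0.15 m)) and ((x of short_a in the frame of pan_mid between -0.105 and 0.105 m and y of short_a in the frame of pan_mid between -0.155 and 0.155 m and z of short_a in the frame of pan_mid between -0.005 and 0.028 m and angle between the z axis of short_a and the z axis of pan_mid, either way round below 0.15 rad) or (x of short_a in the frame of rack between -0.023 and 0.122 m and y of short_a in the frame of rack between -0.175 and 0.175 m and z of short_a in the frame of rack between 0.025 and 0.15 m)) and ((x of short_b in the frame of pan_mid between -0.105 and 0.105 m and y of short_b in the frame of pan_mid between -0.155 and 0.155 m and z of short_b in the frame of pan_mid between -0.005 and 0.028 m and angle between the z axis of short_b and the z axis of pan_mid, either way round below 0.15 rad) or (x of short_b in the frame of rack between -0.023 and 0.122 m and y of short_b in the frame of rack between -0.175 and 0.175 m and z of short_b in the frame of rack between 0.025 and 0.15 m)) and x of kit_box in the frame of pan_mid between -0.06 and 0.06 m and y of kit_box in the frame of pan_mid between -0.13 and 0.13 m and z of kit_box in the frame of pan_mid between -0.006 and 0.008 m and angle between kit_box's own z axis and vertical below 0.12 rad); the robot touches nothing.
It fails at once if the pointer is driven into the red (past 4.80 rad, 2.04 kg) (value of joint pointer above 4.8 rad).
It fails at once if a bar is let fall on the pan (falling free within 60 mm above it at over 0.6 m/s or toppling at over 7 rad/s) ((x of long_a in the frame of pan_mid between -0.13 and 0.13 m and y of long_a in the frame of pan_mid between -0.18 and 0.18 m and z of long_a in the frame of pan_mid between -0.01 and 0.06 m and contact force between the fingers and long_a below 0.2 N and (linear speed of long_a above 0.6 m/s or angular speed of long_a above 7 rad/s)) or (x of long_b in the frame of pan_mid between -0.13 and 0.13 m and y of long_b in the frame of pan_mid between -0.18 and 0.18 m and z of long_b in the frame of pan_mid between -0.01 and 0.06 m and contact force between the fingers and long_b below 0.2 N and (linear speed of long_b above 0.6 m/s or angular speed of long_b above 7 rad/s)) or (x of short_a in the frame of pan_mid between -0.13 and 0.13 m and y of short_a in the frame of pan_mid between -0.18 and 0.18 m and z of short_a in the frame of pan_mid between -0.01 and 0.06 m and contact force between the fingers and short_a below 0.2 N and (linear speed of short_a above 0.6 m/s or angular speed of short_a above 7 rad/s)) or (x of short_b in the frame of pan_mid between -0.13 and 0.13 m and y of short_b in the frame of pan_mid between -0.18 and 0.18 m and z of short_b in the frame of pan_mid between -0.01 and 0.06 m and contact force between the fingers and short_b below 0.2 N and (linear speed of short_b above 0.6 m/s or angular speed of short_b above 7 rad/s))).
It fails at once if the red strip, screwdriver, crimping pliers, contactor or breaker is moved more than 30 mm (distance of any of red_strip, screwdriver, crimper, contactor, breaker from where it was at the start of the episode above 0.03 m).
It also fails if it takes over 64 s, if anything falls off the work surface, if the arm or the gripper's body presses on something with over 40 N, if the wrist force passes 120 N, or if a joint passes its speed limit or range.

## Robot

A 6-joint arm with a two-finger parallel gripper is mounted at the origin on the work surface. World frame = base frame: x ahead of the robot, y to its left, z up, the work surface at z = 0. Lengths are in m, angles in degrees, forces in N, time in s.
With the tool pointing down it reaches from about 0.25 to 0.725 m from the base axis. Payload 9.7 kg.
Tool frame: the origin (TCP) lies between the finger pads; the fingertips stand 19 mm ahead of it and the grasp point (between the pads) is the TCP; z points along the fingers, y is the line along which they close (so a half turn about z gives the same grasp; the last joint's range is limited). The gripper opens to 85 mm and grips with 20 to 120 N. Pads are 22 mm wide; open, the fingers measure 114 mm over their backs; the gripper's body (76 mm by 85 mm) begins 54 mm behind the grasp point. The pads swing forward as they close: fully open they stand 13 mm farther back than shut.
Start: joints at [74.828, 4.979, 10.078, 95.1, 0, 90], TCP at [0.144, 0.531, 0.25] pointing down, gripper open.
Joint ranges: [-179.16, 179.16], [-48.56, 103.87], [-65.8, 70.77], [-126.05, 130.52], [-82.76, 87.17], [-180, 180]. Speed limits (degrees/s): [127.2, 127.2, 147.25, 180, 180, 180].

## Interface

Orientations are given as [roll, pitch, yaw] about the fixed x, y, z axes, in that order (R = Rz(yaw) Ry(pitch) Rx(roll)).
In Python, from workcell import telemetry, camera, calibration, workorder gives the robot as it stands.
- The arm moves only by the tool play_rows, never from a script. Its argument "increments" is a list of rows, each a list of 3 entries, a list of its own where there are three numbers: the shift along the tool's x, y, z in mm, then the turn, a rotation vector about the tool's x, y, z in degrees, then the closure, from 0 (fully open) to 1 (shut). In form: [[[x, y, z], [ax, ay, az], jaw], ...]. A call has 1 to 20 rows; each row is the pose to reach, as a shift and turn from the pose commanded when the call began, along the tool's axes at that moment; what a row does not reach only later rows make up. A row lasts 1/10 s, in which the tool goes at most 50 mm and 8.59 degrees, less where a joint would pass 70% of its speed; a pose out of reach is approached as far as the arm can. A call with a gripper value outside its range is refused whole. The fingers move at their own pace and stop on an object; "grip_force" is the grip in N (left out, the last holds). Time passes only in rows, so rows that repeat a pose let the fingers close. It gives the time, the measured TCP pose, the force, the opening and the grip force at its end, in the units of the state.
- telemetry.get_obs(): the state, without advancing time (a new reading comes with each control period).
- camera(name): name is "scene" or "top" or "wrist"; returns (picture, depth): 420x560x3 uint8, red, green, blue; 420x560 float32, m along the optical axis (not along the pixel's ray), 0 where there is no reading.
- calibration(name): a dict with "vertical_fov" (degrees; the focal length in pixels is half the picture's height over the tangent of half this angle, whatever the lens; pixels are square), "cx", "cy" (the principal point, pixels), "rvec" (rotation vector, rad) and "tvec" (3), from world to camera coordinates, as OpenCV has them; the wrist camera has in their place "hand_eye" (4x4, takes a point from camera to tool coordinates, whose origin is the TCP and whose axes are the flange's). Camera axes: x right, y down, z forward; pixel columns grow to the right and rows downward; lengths in m; the calibration is good to about 2 mm. A picture is of the moment at which its call begins: read the wrist's pose just before it. calibration takes no time and is no camera call.
- workorder.job_done(): hands the job in; it is judged then, once.
The state is a dict: "time": time; "q": joint angles; "qd": joint speeds; "joint_efforts": joint torques, N m; "ee_pos": TCP position; "tcp_rot": TCP orientation; "wrist_force": force on the tool from outside, world axes, zero at the start; "torque": the same for the moment, N m; "opening": finger opening in m; "grasp_force": force on a finger pad.
Only numpy, scipy, OpenCV 4.12 (cv2) and the standard library are available. Lean on these libraries where they do the work, as an engineer would, in place of code of your own. Each camera call takes 0.05 s, during which the arm holds its last target. There are 200 camera calls.

## Working session

There is one attempt and no reset: what is moved stays moved. The work goes in short steps, Python scripts to look and compute and a tool call to move; the robot and the scene stay as the last step left them, time stands still between calls to the robot, and variables do not carry over. Pictures are saved under pics/ and viewed, at most 10 in all, crops included, and the job is handed in when it is done.

Besides the shell and the picture viewer there is one more tool, called in YAML: its name, and indented under it one key for each argument. play_rows: Moves the arm, as the interface text tells. Its arguments: {"type":"object","properties":{"increments":{"type":"array"},"grip_force":{"type":"number"}},"required":["increments"]}

```bash
mkdir -p pics; cat > h.py <<'E'
import numpy as np, cv2
from scipy.spatial.transform import Rotation as R
from workcell import telemetry, camera, calibration, workorder
def K(c):
    f=210/np.tan(np.radians(c["vertical_fov"]/2)); return f,c["cx"],c["cy"]
def cloud(name):
    o=telemetry.get_obs(); p,d=camera(name); c=calibration(name); f,cx,cy=K(c)
    v,u=np.mgrid[0:420,0:560]; P=np.stack([(u-cx)/f*d,(v-cy)/f*d,d],-1)
    if "rvec" in c:
        Rm=cv2.Rodrigues(np.array(c["rvec"],float))[0]; W=(P-np.array(c["tvec"]).ravel())@Rm
    else:
        H=np.array(c["hand_eye"]); T=P@H[:3,:3].T+H[:3,3]
        W=T@R.from_euler('xyz',o["tcp_rot"],degrees=True).as_matrix().T+np.array(o["ee_pos"])
    W[d==0]=np.nan
    return p,W
E
python3 - <<'E'
from h import *
print(telemetry.get_obs())
for n in("scene","top"):
    p,W=cloud(n); np.save(n+".npy",W); cv2.imwrite(n+".png",p[...,::-1])
    print(calibration(n))
a=cv2.imread("top.png");cv2.imwrite("pics/top.png",cv2.resize(a,(800,600)))
a=cv2.imread("scene.png");cv2.imwrite("pics/scene.png",cv2.resize(a,(800,600)))
E
```

```text
{'time': 0.0, 'q': array([ 7.48279436e+01,  5.00993245e+00,  1.00336420e+01,  9.50982136e+01,
       -4.43770233e-04,  8.99995111e+01]), 'qd': array([-0.01542571,  0.00325246,  0.02238806, -0.10275703,  0.07236608,
        0.10848821]), 'joint_efforts': array([ 3.46023926e-04, -5.20386565e+01,  4.64803433e+01,  1.63040293e-02,
       -6.54264022e-05, -3.09466778e-06]), 'ee_pos': array([0.14389456, 0.5306348 , 0.24958697]), 'tcp_rot': array([-1.79925496e+02,  4.43134093e-04,  1.64828433e+02]), 'wrist_force': array([ 0.18819379, -0.1472168 ,  0.9952073 ]), 'torque': array([-0.06241844,  0.00611079, -0.04590023]), 'grasp_force': 0.0, 'opening': 0.08579932725509688}
{'vertical_fov': 48.96218722007629, 'cx': 272.4853957439566, 'cy': 209.96962455099464, 'rvec': array([ 2.2208966 ,  1.13019571, -0.38873493]), 'tvec': array([-0.31982574, -0.24800839,  1.48985121])}
{'vertical_fov': 55.58680153801365, 'cx': 281.6551503296528, 'cy': 209.08795360717303, 'rvec': array([ 2.1970168 , -2.15954242,  0.1627936 ]), 'tvec': array([-0.01681943,  0.54746417,  1.08106939])}
```

View pics/top.png

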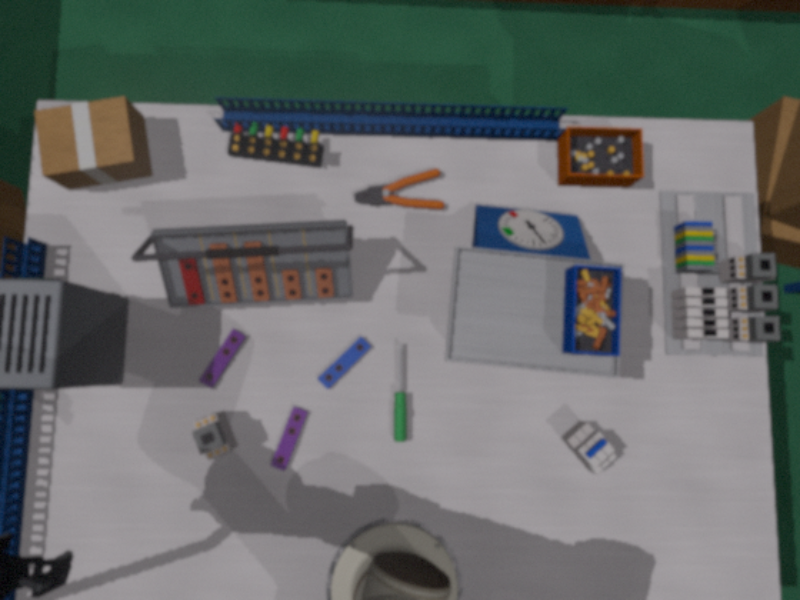

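View pics/scene.png

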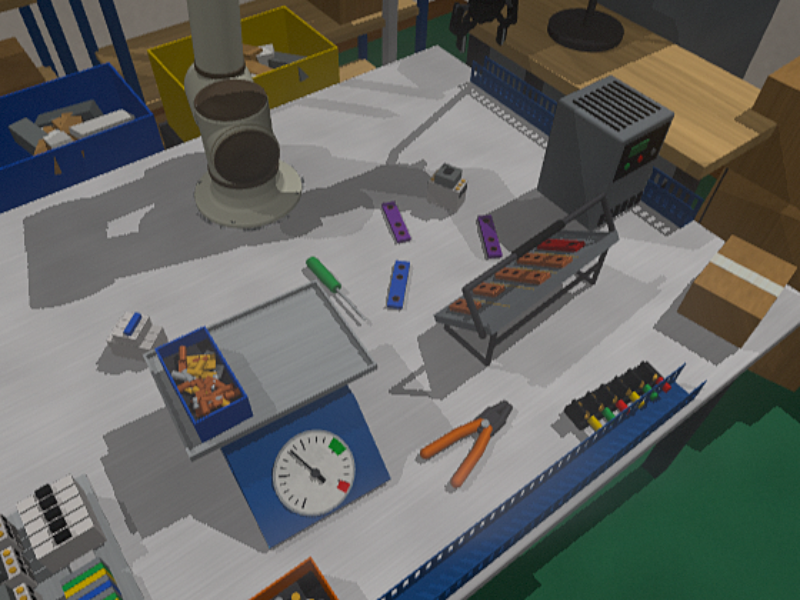

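```bash
cat > m.py <<'E'
from h import *
W=np.load("top.npy"); a=cv2.imread("top.png"); hsv=cv2.cvtColor(a,cv2.COLOR_BGR2HSV)
def at(u,v):
    u=int(u/1.4286);v=int(v/1.4286); return np.nanmedian(W[v-1:v+2,u-1:u+2].reshape(-1,3),0)
def pr(n,x): print(n,np.round(x,4))
# pan floor
for n,uv in dict(c1=(458,252),c2=(621,266),c3=(617,375),c4=(449,358),panL=(470,300),panM=(530,310),box=(595,290),boxrim1=(570,268),boxrim2=(619,267),boxrim3=(617,353),boxrim4=(566,350),rk1=(170,300),rk2=(350,295),rk3=(350,232),hA=(160,256),hB=(348,237),hM=(250,246),sd=(400,415),sdtip=(402,345)).items(): pr(n,at(*uv))
m=((hsv[...,0]<14)|(hsv[...,0]>172))&(hsv[...,1]>110)&(hsv[...,2]>50)
m[:int(225/1.43)]=0;m[int(310/1.43):]=0;m[:,:int(165/1.43)]=0;m[:,int(345/1.43):]=0
n,l,s,c=cv2.connectedComponentsWithStats(m.astype(np.uint8),connectivity=4)
for i in range(1,n):
    if s[i,4]<60: continue
    P=W[l==i];P=P[~np.isnan(P).any(1)];z=np.median(P[:,2])
    P=P[P[:,2]<0.15]
    print(i,s[i],np.round(P.mean(0),4),np.round(P.min(0),3),np.round(P.max(0),3), hsv[l==i].mean(0).astype(int))
E
python3 m.py
python3 - <<'E'
import cv2
a=cv2.imread("scene.png")[285:375,175:280]
b=cv2.imread("top.png")[150:220,90:260]
cv2.imwrite("pics/d.png",cv2.resize(a,None,fx=6,fy=6,interpolation=2))
E
```

```text
c1 [ 0.6228 -0.1012  0.1385]
c2 [ 0.6017 -0.3935  0.1436]
c3 [ 0.4086 -0.3789  0.1469]
c4 [ 0.434  -0.0866  0.137 ]
panL [ 0.538  -0.1212  0.1379]
panM [ 0.5221 -0.2281  0.1376]
box [ 0.5543 -0.332   0.1802]
boxrim1 [ 0.598  -0.2992  0.1392]
boxrim2 [ 0.602  -0.3913  0.1414]
boxrim3 [ 0.4448 -0.3631  0.1925]
boxrim4 [ 0.4515 -0.2862  0.1623]
rk1 [0.5372 0.4366 0.0489]
rk2 [0.5536 0.0975 0.0369]
rk3 [0.6544 0.0939 0.1376]
hA [0.5938 0.4054 0.1883]
hB [0.6424 0.0951 0.1527]
hM [0.6303 0.2735 0.1122]
sd [ 0.3248 -0.0037  0.0232]
sdtip [ 4.599e-01 -8.000e-03 -1.000e-04]
3 [174 179  14  31 289] [0.5776 0.2654 0.0735] [0.541 0.251 0.045] [0.612 0.28  0.1  ] [  8 128 109]
4 [126 181  17  32 336] [0.5671 0.3877 0.0721] [0.53  0.372 0.044] [0.607 0.404 0.1  ] [ 63 155  99]
5 [150 181  15  30 292] [0.573  0.3269 0.0737] [0.537 0.312 0.043] [0.608 0.342 0.099] [  8 129 109]
6 [221 188  12  19 161] [0.5742 0.1425 0.0649] [0.551 0.129 0.043] [0.597 0.158 0.081] [  8 124 113]
7 [198 189  12  20 174] [0.5691 0.2044 0.064 ] [0.545 0.191 0.045] [0.593 0.219 0.081] [  8 126 112]
```

View pics/d.png

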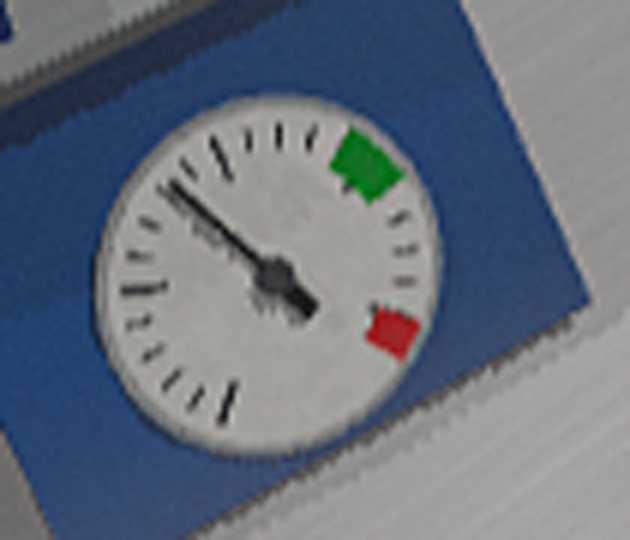

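```bash
cat >> h.py <<'E'
def tgt(yaw,tilt=0):  # yaw of tool-y line from world y; tilt: tool z leans to +x
    Rz=R.from_euler('z',yaw,degrees=True)
    return Rz*R.from_euler('y',-tilt,degrees=True)*R.from_matrix(np.array([[-1,0,0],[0,1,0],[0,0,-1.]]))
def inc(p,Rt,base=None):
    o=telemetry.get_obs()
    if base is None: base=(o["ee_pos"],R.from_euler('xyz',o["tcp_rot"],degrees=True))
    p0,R0=base
    print("shift",np.round(R0.inv().apply(np.array(p)-p0)*1000,1),"rot",np.round((R0.inv()*Rt).as_rotvec(degrees=True),2))
E
python3 - <<'E'
from h import *
print(np.round(calibration("wrist")["hand_eye"],3))
inc([.544,.2625,.1325],tgt(4.6,35))
inc([.44,.2625,.20],tgt(4.6,35))
E
```

```text
[[-0.001 -0.948 -0.319  0.082]
 [ 1.    -0.001  0.    -0.   ]
 [-0.001 -0.319  0.948 -0.124]
 [ 0.     0.     0.     1.   ]]
shift [-456.3 -154.   117.3] rot [ -6.11 -34.66 -19.13]
shift [-356.  -181.3   49.8] rot [ -6.11 -34.66 -19.13]
```

play_rows:
  increments:
    - [[-356, -181, 50], [-6.1, -34.7, -19.1], 0.42]
    - [[-356, -181, 50], [-6.1, -34.7, -19.1], 0.42]
    - [[-356, -181, 50], [-6.1, -34.7, -19.1], 0.42]
    - [[-356, -181, 50], [-6.1, -34.7, -19.1], 0.42]
    - [[-356, -181, 50], [-6.1, -34.7, -19.1], 0.42]
    - [[-356, -181, 50], [-6.1, -34.7, -19.1], 0.42]
    - [[-356, -181, 50], [-6.1, -34.7, -19.1], 0.42]
    - [[-356, -181, 50], [-6.1, -34.7, -19.1], 0.42]
    - [[-356, -181, 50], [-6.1, -34.7, -19.1], 0.42]
    - [[-356, -181, 50], [-6.1, -34.7, -19.1], 0.42]
    - [[-356, -181, 50], [-6.1, -34.7, -19.1], 0.42]
    - [[-356, -181, 50], [-6.1, -34.7, -19.1], 0.42]
    - [[-356, -181, 50], [-6.1, -34.7, -19.1], 0.42]
  grip_force: 50

```text
time: 1.4
ee_pos: [0.4394, 0.2644, 0.2003]
tcp_rot: [179.9, 35.1, -175.3]
wrist_force: [0.5, -0.1, -0.0]
opening: 0.0494
grasp_force: 0.0
```

```bash
python3 - <<'E'
from h import *
p,W=cloud("wrist"); np.save("w.npy",W); cv2.imwrite("w.png",p[...,::-1]); cv2.imwrite("pics/w.png",cv2.resize(p[...,::-1],(800,600)))
hsv=cv2.cvtColor(p[...,::-1].copy(),cv2.COLOR_BGR2HSV)
m=((hsv[...,0]<16)|(hsv[...,0]>172))&(hsv[...,1]>100)&(hsv[...,2]>50)&(W[...,2]<.2)
n,l,s,c=cv2.connectedComponentsWithStats(m.astype(np.uint8),connectivity=4)
Rr=tgt(4.6,35).as_matrix() # columns: tool axes; s=-x, y, n=-z
for i in range(1,n):
    if s[i,4]<300: continue
    P=W[l==i];P=P[~np.isnan(P).any(1)]
    pl=np.linalg.svd(P-P.mean(0),full_matrices=False)[2]
    S=P@Rr*[-1,1,-1]
    print(s[i],np.round(P.mean(0),4),"major",np.round(pl[0],3),"nrm",np.round(pl[2],3),"s,y,n pct1",np.round(np.percentile(S,1,0),4),np.round(np.percentile(S,99,0),4))
print(telemetry.get_obs()["ee_pos"],telemetry.get_obs()["opening"],telemetry.get_obs()["wrist_force"])
E
```

```text
[ 106  172   44   66 2226] [0.5703 0.1452 0.0616] major [0.826 0.044 0.562] nrm [-0.561 -0.031  0.827] s,y,n pct1 [ 0.4819  0.0806 -0.2919] [ 0.5454  0.113  -0.2802]
[ 179  172   39   66 2122] [0.5654 0.2063 0.0617] major [0.817 0.053 0.574] nrm [-0.571 -0.062  0.818] s,y,n pct1 [ 0.4822  0.1427 -0.291 ] [ 0.5413  0.1749 -0.2804]
[ 251  172   35  124 3765] [0.5838 0.2678 0.078 ] major [0.818 0.059 0.573] nrm [-0.57  -0.057  0.82 ] s,y,n pct1 [ 0.4832  0.2056 -0.284 ] [ 0.6006  0.2346 -0.2805]
[ 382  172   48  106 3557] [0.5671 0.3885 0.0722] major [0.818 0.063 0.572] nrm [-0.565 -0.102  0.819] s,y,n pct1 [ 0.4832  0.3282 -0.291 ] [ 0.5813  0.3574 -0.2809]
[ 317  173   41  123 3488] [0.5744 0.3276 0.0751] major [0.833 0.012 0.553] nrm [-0.372  0.752  0.544] s,y,n pct1 [ 0.4832  0.2672 -0.2886] [ 0.6     0.2964 -0.2807]
[   0  239   78   37 1805] [ 0.7629 -0.0255  0.0142] major [ 0.685 -0.728  0.011] nrm [-0.031 -0.013  0.999] s,y,n pct1 [ 0.6016 -0.1385 -0.4491] [ 0.6679 -0.0387 -0.4054]
[ 491  267   65   66 1297] [0.7666 0.6348 0.0492] major [ 0.024 -0.086  0.996] nrm [ 0.981  0.196 -0.007] s,y,n pct1 [ 0.6686  0.5404 -0.4642] [ 0.7202  0.6034 -0.3936]
[0.43946528 0.264236   0.20029976] 0.049367940603908415 [0.13068984 0.13731735 0.35761184]
```

View pics/w.png

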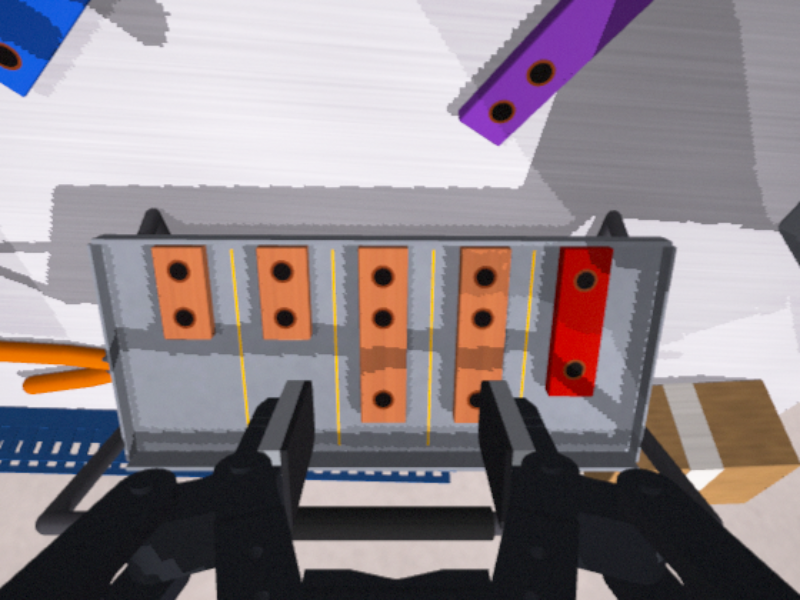

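```bash
python3 - <<'E'
from h import *
Rr=tgt(4.6,35).as_matrix()
for y in (.2201,.2818):
  for n in (-.223,-.273,-.252):
    P=Rr@(np.array([.541,y,n])*[-1,1,-1]); print(np.round(P,4)); inc(P,tgt(4.3,35))
E
```

```text
[0.5516 0.2652 0.1276]
shift [-49.8  -8.3 123.7] rot [0.29 0.05 0.3 ]
[0.5802 0.2675 0.0867]
shift [-49.8  -8.4 173.7] rot [0.29 0.05 0.3 ]
[0.5682 0.2665 0.1039]
shift [-49.8  -8.4 152.7] rot [0.29 0.05 0.3 ]
[0.5466 0.3267 0.1276]
shift [-49.9  53.4 123.8] rot [0.29 0.05 0.3 ]
[0.5752 0.329  0.0867]
shift [-49.8  53.3 173.8] rot [0.29 0.05 0.3 ]
[0.5632 0.328  0.1039]
shift [-49.8  53.3 152.8] rot [0.29 0.05 0.3 ]
```

play_rows:
  increments:
    - [[-50, -8, 50], [0, 0, 0], 0.42]
    - [[-50, -8, 90], [0, 0, 0], 0.42]
    - [[-50, -8, 124], [0, 0, 0], 0.42]
    - [[-50, -8, 134], [0, 0, 0], 0.42]
    - [[-50, -8, 144], [0, 0, 0], 0.42]
    - [[-50, -8, 154], [0, 0, 0], 0.42]
    - [[-50, -8, 160], [0, 0, 0], 0.42]
    - [[-50, -8, 166], [0, 0, 0], 0.42]
    - [[-50, -8, 170], [0, 0, 0], 0.42]
    - [[-50, -8, 173], [0, 0, 0], 0.42]
    - [[-50, -8, 173], [0, 0, 0], 0.42]
    - [[-50, -8, 173], [0, 0, 0], 0.42]

```text
time: 2.65
ee_pos: [0.5807, 0.2663, 0.0876]
tcp_rot: [179.9, 35.1, -175.5]
wrist_force: [1.0, -1.1, -0.5]
opening: 0.0498
grasp_force: 0.0
```

```bash
python3 - <<'E'
from h import *
p,W=cloud("wrist"); cv2.imwrite("pics/w2.png",cv2.resize(p[...,::-1],(800,600)))
o=telemetry.get_obs();print(o["ee_pos"],o["wrist_force"],o["opening"])
E
```

```text
[0.58071198 0.26633549 0.08772102] [ 0.40073116 -0.18816769 -0.59999745] 0.04938293257386366
```

View pics/w2.png

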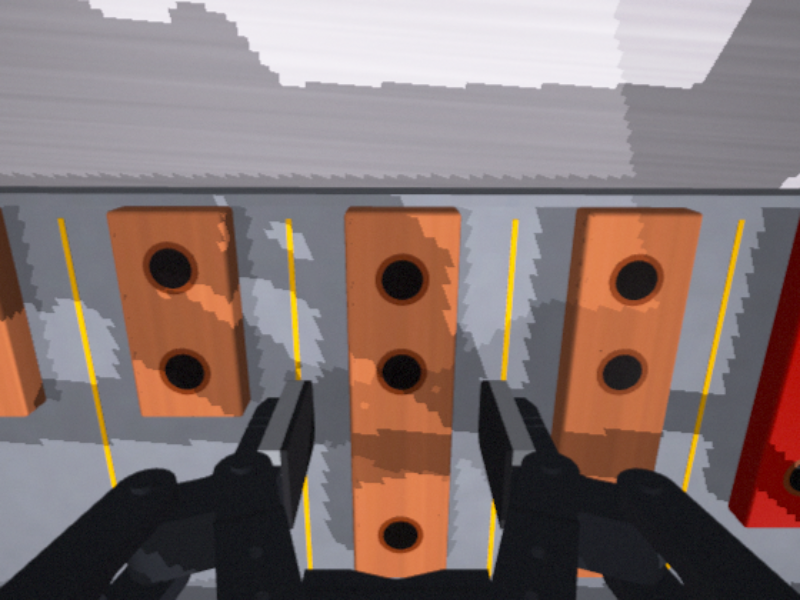

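play_rows:
  increments:
    - [[0, 0, 2], [0, 0, 0], 0.42]
    - [[0, 0, 2.5], [0, 0, 0], 0.5]
    - [[0, 0, 2.5], [0, 0, 0], 0.6]
    - [[0, 0, 2.5], [0, 0, 0], 0.75]
    - [[0, 0, 2.5], [0, 0, 0], 0.85]
    - [[0, 0, 2.5], [0, 0, 0], 0.85]
    - [[0, 0, 2.5], [0, 0, 0], 0.85]
  grip_force: 50

```text
time: 3.4
ee_pos: [0.5822, 0.2663, 0.0867]
tcp_rot: [179.9, 35.1, -175.5]
wrist_force: [-11.9, -3.3, 12.2]
opening: 0.0286
grasp_force: 54.8
```

play_rows:
  increments:
    - [[0, 0, -2], [0, 0, 0], 0.85]
    - [[0, 0, -8], [0, 0, 0], 0.85]
    - [[0, 0, -16], [0, 0, 0], 0.85]
    - [[6, 0, -24], [0, 0, 0], 0.85]
    - [[24, 0, -32], [0, 0, 0], 0.85]
    - [[48, 0, -45], [0, 0, 0], 0.85]
    - [[72, 0, -65], [0, 0, 0], 0.85]
    - [[90, 0, -95], [0, 0, 0], 0.85]
    - [[100, 0, -130], [0, 0, 0], 0.85]
    - [[100, 0, -170], [0, 0, 0], 0.85]
    - [[100, 0, -210], [0, 0, 0], 0.85]
    - [[100, 0, -210], [0, 0, 0], 0.85]

```text
time: 4.6
ee_pos: [0.3791, 0.2511, 0.2053]
tcp_rot: [179.6, 35.4, -175.6]
wrist_force: [0.1, 0.6, -1.3]
opening: 0.0284
grasp_force: 50.2
```

```bash
python3 - <<'E'
from h import *
p,W=cloud("wrist"); cv2.imwrite("pics/w3.png",cv2.resize(p[...,::-1],(560,420)))
o=telemetry.get_obs();print(o["ee_pos"],o["wrist_force"],o["opening"])
# pan frame
ca,sa=np.cos(np.radians(-4.2)),np.sin(np.radians(-4.2))
X=np.array([ca,sa,0]);Y=np.array([-sa,ca,0]);C=np.array([.5168,-.240,0])
T=np.load("top.npy"); T=T[~np.isnan(T).any(-1)]; Q=np.c_[(T-C)@X,(T-C)@Y,T[:,2]]
f=Q[(abs(Q[:,0])<.08)&(Q[:,1]>0)&(Q[:,1]<.12)]; print("floor z",np.median(f[:,2]))
b=Q[(abs(Q[:,0])<.09)&(Q[:,1]<0)&(Q[:,2]>.165)&(Q[:,2]<.22)]; print("box",np.percentile(b,[2,98],axis=0))
r=Q[(Q[:,2]>.139)&(Q[:,2]<.16)&(abs(Q[:,0])<.12)&(abs(Q[:,1])<.17)]; print("rim",np.percentile(r,[1,99],axis=0))
for y in(.105,.035):
  P=C+Y*y; inc([P[0],P[1],.22],tgt(-4.2)); print(P)
inc([.40,.0,.30],tgt(-4.2,17))
E
```

```text
[0.37953488 0.25089794 0.20255321] [ 0.27984567 -0.76152223 -3.16933783] 0.0285278050356
floor z 0.136899824996995
box [[-0.06708707 -0.12836213  0.16534576]
 [ 0.07898997 -0.04856236  0.19382841]]
rim [[-0.10264123 -0.15027404  0.13902713]
 [ 0.101296    0.15335094  0.15813991]]
shift [-103.3 -396.7   49.5] rot [ 2.97 35.16  8.53]
[ 0.52449001 -0.13528198  0.        ]
shift [ -94.6 -465.8   43. ] rot [ 2.97 35.16  8.53]
[ 0.51936334 -0.20509399  0.        ]
shift [ -56.8 -251.3  -80.5] rot [ 4.15 18.19  7.9 ]
```

View pics/w3.png

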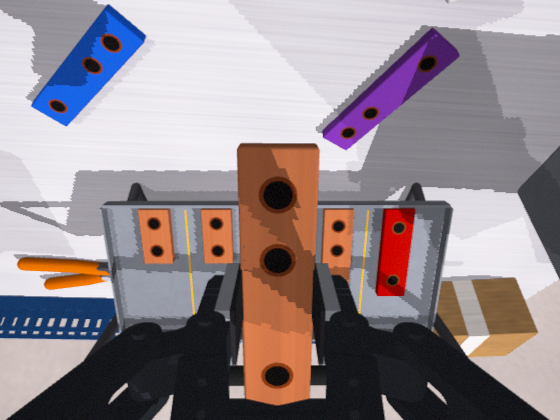

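play_rows:
  increments:
    - [[-4, -10, -10], [0, 0, 0], 0.85]
    - [[-20, -50, -10], [0.3, 4, 1], 0.85]
    - [[-25, -100, -10], [0.7, 9, 2], 0.85]
    - [[-40, -150, 0], [1.2, 15, 3.5], 0.85]
    - [[-55, -200, 10], [1.6, 20, 5], 0.85]
    - [[-65, -245, 20], [2, 25, 6], 0.85]
    - [[-80, -290, 30], [2.5, 30, 7.2], 0.85]
    - [[-90, -335, 40], [3, 35.2, 8.5], 0.85]
    - [[-98, -370, 45], [3, 35.2, 8.5], 0.85]
    - [[-103, -390, 49], [3, 35.2, 8.5], 0.85]
    - [[-103, -397, 50], [3, 35.2, 8.5], 0.85]
    - [[-103, -397, 50], [3, 35.2, 8.5], 0.85]
    - [[-103, -397, 50], [3, 35.2, 8.5], 0.85]
    - [[-103, -397, 50], [3, 35.2, 8.5], 0.85]

```text
time: 6.05
ee_pos: [0.5242, -0.1356, 0.218]
tcp_rot: [-179.8, -0.2, 175.8]
wrist_force: [-1.1, 0.1, -3.8]
opening: 0.0284
grasp_force: 50.3
```

play_rows:
  increments:
    - [[0, 0, 12], [0, 0, 0], 0.85]
    - [[0, 0, 28], [0, 0, 0], 0.85]
    - [[0, 0, 42], [0, 0, 0], 0.85]
    - [[0, 0, 52], [0, 0, 0], 0.85]
    - [[0, 0, 57], [0, 0, 0], 0.85]
    - [[0, 0, 60], [0, 0, 0], 0.85]
    - [[0, 0, 62], [0, 0, 0], 0.85]
    - [[0, 0, 64], [0, 0, 0], 0.85]
    - [[0, 0, 66], [0, 0, 0], 0.85]
    - [[0, 0, 66], [0, 0, 0], 0.85]
    - [[0, 0, 66], [0, 0, 0], 0.85]

```text
time: 7.15
ee_pos: [0.5245, -0.1369, 0.152]
tcp_rot: [-179.7, -0.2, 175.7]
wrist_force: [-0.3, -0.3, -0.6]
opening: 0.0287
grasp_force: 51.1
```

play_rows:
  increments:
    - [[0, 0, 0.8], [0, 0, 0], 0.85]
    - [[0, 0, 0.8], [0, 0, 0], 0.85]
    - [[0, 0, 0.8], [0, 0, 0], 0.58]
    - [[0, 0, 0.8], [0, 0, 0], 0.5]
    - [[0, 0, 0.8], [0, 0, 0], 0.44]
    - [[0, 0, 0.8], [0, 0, 0], 0.42]
    - [[0, 0, 0.8], [0, 0, 0], 0.42]
    - [[0, 0, -20], [0, 0, 0], 0.42]
    - [[0, 0, -60], [0, 0, 0], 0.42]
    - [[0, 0, -105], [0, 0, 0], 0.42]
    - [[0, 0, -110], [0, 0, 0], 0.42]
    - [[0, 0, -110], [0, 0, 0], 0.42]

```text
time: 8.35
ee_pos: [0.5253, -0.1366, 0.2631]
tcp_rot: [-179.7, -0.0, 175.7]
wrist_force: [0.2, 0.6, -0.4]
opening: 0.0497
grasp_force: 0.0
```

```bash
python3 - <<'E'
from h import *
p,W=cloud("wrist"); cv2.imwrite("pics/w4.png",cv2.resize(p[...,::-1],(560,420)))
p,W=cloud("scene"); cv2.imwrite("pics/d2.png",cv2.resize(p[285:375,175:280,::-1],None,fx=5,fy=5,interpolation=2))
Rr=tgt(4.6,35).as_matrix()
P=Rr@(np.array([.541,.2818,-.273])*[-1,1,-1])-np.array([0,0,.0])
print(P); N=-Rr[:,2]
o=telemetry.get_obs(); print(o["ee_pos"],o["opening"])
inc(P+.09*N,tgt(4.3,35))
E
```

```text
[0.57521571 0.3289914  0.08667634]
[ 0.52456494 -0.13639126  0.26041783] 0.04957958938026235
shift [ 34.9 460.3  98.3] rot [ -2.83 -35.22  -8.27]
```

View pics/w4.png

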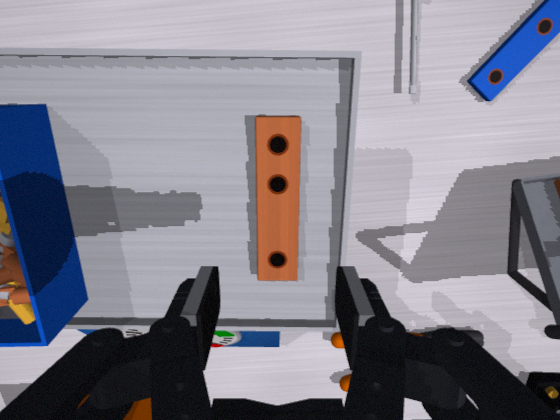

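View pics/d2.png

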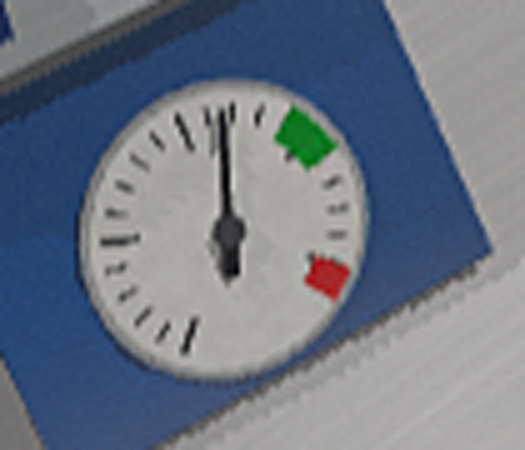

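play_rows:
  increments:
    - [[30, 35, 0], [0, -5, 0], 0.42]
    - [[60, 75, 0], [-1, -10, -2], 0.42]
    - [[80, 120, 5], [-1.5, -16, -3.5], 0.42]
    - [[90, 165, 15], [-2, -22, -5], 0.42]
    - [[90, 212, 25], [-2.4, -28, -6.5], 0.42]
    - [[90, 258, 35], [-2.8, -35.2, -8.3], 0.42]
    - [[90, 305, 45], [-2.8, -35.2, -8.3], 0.42]
    - [[85, 352, 55], [-2.8, -35.2, -8.3], 0.42]
    - [[75, 398, 65], [-2.8, -35.2, -8.3], 0.42]
    - [[60, 435, 80], [-2.8, -35.2, -8.3], 0.42]
    - [[45, 455, 92], [-2.8, -35.2, -8.3], 0.42]
    - [[35, 460, 98], [-2.8, -35.2, -8.3], 0.42]
    - [[35, 460, 98], [-2.8, -35.2, -8.3], 0.42]
    - [[35, 460, 98], [-2.8, -35.2, -8.3], 0.42]

```text
time: 9.85
ee_pos: [0.5236, 0.3233, 0.1612]
tcp_rot: [-179.9, 35.0, -175.7]
wrist_force: [-0.5, -0.1, -0.2]
opening: 0.0497
grasp_force: 0.0
```

```bash
python3 - <<'E'
from h import *
Rr=tgt(4.6,35).as_matrix()
P=Rr@(np.array([.541,.2818,-.273])*[-1,1,-1])
inc(P,tgt(4.3,35))
p,W=cloud("wrist"); cv2.imwrite("pics/w5.png",cv2.resize(p[...,::-1],(560,420)))
E
```

```text
shift [ 0.2  2.  90.8] rot [-0.11 -0.01  0.04]
```

View pics/w5.png

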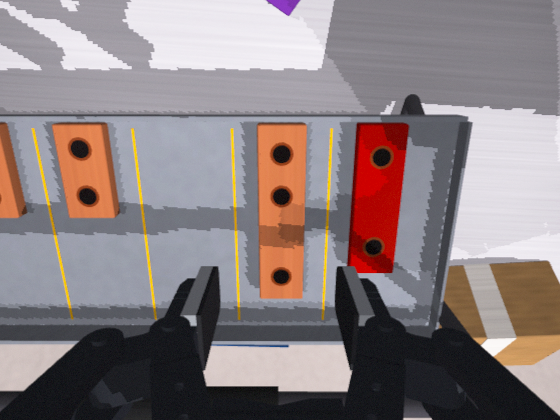

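play_rows:
  increments:
    - [[0, 2, 15], [0, 0, 0], 0.42]
    - [[0, 2, 35], [0, 0, 0], 0.42]
    - [[0, 2, 55], [0, 0, 0], 0.42]
    - [[0, 2, 70], [0, 0, 0], 0.42]
    - [[0, 2, 80], [0, 0, 0], 0.42]
    - [[0, 2, 86], [0, 0, 0], 0.42]
    - [[0, 2, 90], [0, 0, 0], 0.42]
    - [[0, 2, 91.5], [0, 0, 0], 0.42]
    - [[0, 2, 91.5], [0, 0, 0], 0.5]
    - [[0, 2, 91.5], [0, 0, 0], 0.6]
    - [[0, 2, 91.5], [0, 0, 0], 0.75]
    - [[0, 2, 91.5], [0, 0, 0], 0.85]
    - [[0, 2, 91.5], [0, 0, 0], 0.85]
    - [[0, 2, 91.5], [0, 0, 0], 0.85]
  grip_force: 50

```text
time: 11.3
ee_pos: [0.5761, 0.3304, 0.0876]
tcp_rot: [-179.9, 35.1, -175.6]
wrist_force: [-4.4, -1.9, 3.7]
opening: 0.0284
grasp_force: 49.6
```

play_rows:
  increments:
    - [[0, 0, -2], [0, 0, 0], 0.85]
    - [[0, 0, -8], [0, 0, 0], 0.85]
    - [[0, 0, -16], [0, 0, 0], 0.85]
    - [[6, 0, -24], [0, 0, 0], 0.85]
    - [[24, 0, -32], [0, 0, 0], 0.85]
    - [[48, 0, -45], [0, 0, 0], 0.85]
    - [[72, 0, -65], [0, 0, 0], 0.85]
    - [[90, 0, -95], [0, 0, 0], 0.85]
    - [[100, 0, -130], [0, 0, 0], 0.85]
    - [[100, 0, -170], [0, 0, 0], 0.85]
    - [[100, 0, -210], [0, 0, 0], 0.85]
    - [[100, 0, -210], [0, 0, 0], 0.85]
    - [[100, 0, -210], [0, 0, 0], 0.85]

```text
time: 12.6
ee_pos: [0.3738, 0.3157, 0.2021]
tcp_rot: [180.0, 35.1, -175.6]
wrist_force: [0.9, -0.9, -3.1]
opening: 0.0284
grasp_force: 50.1
```

```bash
python3 - <<'E'
from h import *
o=telemetry.get_obs();print(o["ee_pos"],o["wrist_force"],o["opening"])
inc([.5195,-.203,.218],tgt(-4.2))
E
```

```text
[0.3737977  0.31567255 0.20209803] [ 0.89641168 -0.92539833 -3.10776476] 0.02837904073631025
shift [ -95.6 -528.3   47.4] rot [ 2.67 35.05  8.33]
```

play_rows:
  increments:
    - [[-4, -20, -10], [0, 0, 0], 0.85]
    - [[-15, -65, -15], [0, 0, 0], 0.85]
    - [[-20, -112, -15], [0.3, 4, 1], 0.85]
    - [[-25, -160, -15], [0.6, 8, 2], 0.85]
    - [[-35, -207, -5], [1, 13, 3], 0.85]
    - [[-45, -255, 5], [1.3, 18, 4.2], 0.85]
    - [[-55, -302, 15], [1.7, 23, 5.5], 0.85]
    - [[-68, -350, 25], [2.2, 29, 7], 0.85]
    - [[-80, -397, 35], [2.7, 35, 8.3], 0.85]
    - [[-88, -444, 42], [2.7, 35, 8.3], 0.85]
    - [[-93, -485, 46], [2.7, 35, 8.3], 0.85]
    - [[-95, -512, 47], [2.7, 35, 8.3], 0.85]
    - [[-95.6, -528, 47.4], [2.7, 35, 8.3], 0.85]
    - [[-95.6, -528, 47.4], [2.7, 35, 8.3], 0.85]
    - [[-95.6, -528, 47.4], [2.7, 35, 8.3], 0.85]
    - [[-95.6, -528, 47.4], [2.7, 35, 8.3], 0.85]

```text
time: 14.2
ee_pos: [0.5191, -0.2023, 0.2179]
tcp_rot: [-179.9, -0.0, 175.8]
wrist_force: [0.4, 0.3, -2.8]
opening: 0.0283
grasp_force: 50.5
```

play_rows:
  increments:
    - [[0, 0, 12], [0, 0, 0], 0.85]
    - [[0, 0, 28], [0, 0, 0], 0.85]
    - [[0, 0, 42], [0, 0, 0], 0.85]
    - [[0, 0, 54], [0, 0, 0], 0.85]
    - [[0, 0, 61], [0, 0, 0], 0.85]
    - [[0, 0, 64], [0, 0, 0], 0.85]
    - [[0, 0, 66], [0, 0, 0], 0.85]
    - [[0, 0, 68], [0, 0, 0], 0.85]
    - [[0, 0, 70], [0, 0, 0], 0.85]
    - [[0, 0, 71], [0, 0, 0], 0.85]
    - [[0, 0, 71], [0, 0, 0], 0.85]
    - [[0, 0, 71], [0, 0, 0], 0.85]

```text
time: 15.4
ee_pos: [0.5194, -0.2035, 0.1474]
tcp_rot: [-179.8, 0.0, 175.7]
wrist_force: [-0.5, 0.6, -0.0]
opening: 0.0281
grasp_force: 50.8
```

Weight is carried by the pan; release.

play_rows:
  increments:
    - [[0, 0, 0.3], [0, 0, 0], 0.85]
    - [[0, 0, 0.3], [0, 0, 0], 0.58]
    - [[0, 0, 0.3], [0, 0, 0], 0.5]
    - [[0, 0, 0.3], [0, 0, 0], 0.44]
    - [[0, 0, 0.3], [0, 0, 0], 0.42]
    - [[0, 0, 0.3], [0, 0, 0], 0.42]
    - [[0, 0, -20], [0, 0, 0], 0.42]
    - [[0, 0, -60], [0, 0, 0], 0.42]
    - [[0, 0, -105], [0, 0, 0], 0.42]
    - [[0, 0, -140], [0, 0, 0], 0.42]
    - [[0, 0, -140], [0, 0, 0], 0.42]
    - [[0, 0, -140], [0, 0, 0], 0.42]
    - [[0, 0, -140], [0, 0, 0], 0.42]
    - [[0, 0, -140], [0, 0, 0], 0.42]
    - [[0, 0, -140], [0, 0, 0], 0.42]
    - [[0, 0, -140], [0, 0, 0], 0.42]
    - [[0, 0, -140], [0, 0, 0], 0.42]
    - [[0, 0, -140], [0, 0, 0], 0.42]
    - [[0, 0, -140], [0, 0, 0], 0.42]
    - [[0, 0, -140], [0, 0, 0], 0.42]

```text
time: 17.4
ee_pos: [0.5193, -0.2031, 0.287]
tcp_rot: [-179.9, 0.0, 175.7]
wrist_force: [-0.5, -0.2, 0.5]
opening: 0.0494
grasp_force: 0.0
```

```bash
python3 - <<'E'
from h import *
a,_=cloud("wrist"); b,_=cloud("scene")
b=cv2.resize(b[285:375,175:280],(490,420),interpolation=2); a=cv2.resize(a,(310,232)); a=np.vstack([a,np.zeros((188,310,3),np.uint8)])
cv2.imwrite("pics/f.png",np.hstack([a,b])[...,::-1])
E
```

```text
(no output)
```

View pics/f.png

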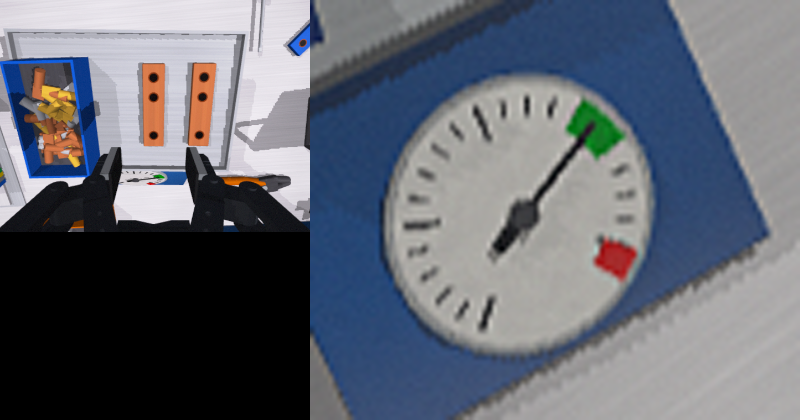

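Both bars lie flat beside the box and the pointer rests mid-green (tip at about 590,125).

```bash
python3 -c "
from workcell import workorder
print(workorder.job_done())"
```

```text
the job is handed in; nothing more can be done
None
```

I laid both long copper bars flat on the pan beside the box of lugs, and the pointer came to rest in the middle of the green sector, near 1.5 kg. The job is handed in, at about 17.5 s of the 64 s allowed; no verdict came back.

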